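# Hang the washed lint screen on the drying rail with an S-hook

## Robot

A 6-joint arm with a two-finger parallel gripper is mounted at the origin on the work surface. World frame = base frame: x ahead of the robot, y to its left, z up, the work surface at z = 0. Lengths are in m, angles in rad, forces in N, time in s.
With the tool pointing down it reaches from about 0.375 to 0.9 m from the base axis. Payload 3.1 kg.
Tool frame: the origin (TCP) lies midway between the tips of the shut fingers; the grasp point (between the pads) lies 19 mm behind it (manip.grasp_offset is the distance from the TCP to the grasp point, in m); z points along the fingers, y is the line along which they close (so a half turn about z gives the same grasp; the last joint's range is limited). The gripper opens to 85 mm and grips with 20 to 120 N. Pads are 22 mm wide; open, the fingers measure 114 mm over their backs; the gripper's body (76 mm by 85 mm) begins 54 mm behind the grasp point. The pads swing forward as they close: fully open they stand 13 mm farther back than shut.
Start: joints at [-1.47, 0.527, 1.433, -0, 1.181, -0.178], TCP at [0.172, -0.601, 0.231] pointing down, gripper open.
Joint ranges: [-3.08, 3.08], [-0.75, 2.2], [0.22, 2.44], [-1.43, 4.57], [0, 2.65], [-2.85, 2.85]. Speed limits (rad/s): [2.79, 2.79, 3.14, 3.14, 3.14, 3.14].

## Interface

Orientations are given as a unit quaternion [x, y, z, w].
In Python, from station import sensors, cams, order, manip gives the robot as it stands.
- The arm moves only by the tool move_arm, never from a script. Its argument "targets" is a list of rows, each an object of numbers: "dx", "dy", "dz": the shift along the world's x, y, z normalised to -1 to 1, where 1 is 25 mm; "rx", "ry", "rz": the turn, a rotation vector about the world's x, y, z normalised to -1 to 1, where 1 is 30 degrees. A call has exactly 10 rows; each row shifts and turns the commanded pose from where the row before left it; what a row does not reach is not made up. A row lasts 1/8 s, in which the tool goes at most 62.5 mm and 10.7 degrees, less where a joint would pass 70% of its speed; a pose out of reach is approached as far as the arm can. A call with a number of a shift or a turn outside -1 to 1 is refused whole. A call with a gripper value outside its range is refused whole. "claw" is the opening in per cent of the stroke, from 0 (shut) to 100 (fully open), set as the call begins (left out, the last holds). The fingers move at their own pace and stop on an object; "newtons" is the grip in N (left out, the last holds). Time passes only in rows, so rows that do not move let the fingers close, or fill a call up. It gives the time, the measured TCP pose, the force, the opening and the grip force at its end, in the units of the state.
- sensors.sense(): the state, without advancing time (a new reading comes with each control period).
- cams.snapshot(name): name is "scene" or "top" or "wrist"; returns the picture (420x560x3 uint8, red, green, blue); there is no depth.
- cams.camera_model(name): a dict with "fx", "fy", "cx", "cy" (pixels), "extrinsics" (4x4, takes a point from world to camera coordinates). Camera axes: x right, y down, z forward; pixel columns grow to the right and rows downward; lengths in m; the calibration is good to about 2 mm. A picture is of the moment at which its call begins: read the wrist's pose just before it. camera_model takes no time and is no camera call; for the wrist camera it gives the pose at the moment of the call.
- order.sign_off(): hands the job in; it is judged then, once.
The state is a dict: "t": time; "q": joint angles; "qd": joint speeds; "tau": joint torques, N m; "tcp_pos": TCP position; "tool_rot": TCP orientation; "force": force on the tool from outside, world axes, zero at the start; "ft_torque": the same for the moment, N m; "finger_gap": opening from 0.0 (shut) to 1.0 (fully open); "gripper_force": force on a finger pad.
Only numpy, scipy, OpenCV 4.12 (cv2) and the standard library are available. Lean on these libraries where they do the work, as an engineer would, in place of code of your own. Each camera call takes 0.05 s, during which the arm holds its last target. There are 200 camera calls.

## Task

Take the S-hook off the drying rail, bring its small end up from below through the hole in the lint screen's hang tab, lift the screen off the draining rack by the hook, and hang hook and screen on the rail so that the screen hangs free to dry, hardly swinging. The tab has swung round on its rivet, so feel for the hole with light touches and do not force the thin tab; set the load down gently, and do not drop the screen. Keep the gripper's fingers off the washed screen, handling it with the hook only, and leave the other things on the counter where they are.

Things in the scene. Friction and masses are not known exactly. Their poses are not given: they have to be found in the camera images.
- shook: S-hook of 8 mm round steel bar, 140 mm tall, 110 g, hanging on the rail. Origin: centre of its large upper bend (48 mm inside, open downward). z up, y across the hook (8 mm thick), x in its plane from the large bend's open end to its shank side; at the start x points from the rail towards the robot, square to the rail. The shank leans over to the -x side of the small lower bend
- hook_grip (a point): place to hold the hook: the bar on the shank side of the large bend, 28 mm along x from the hook's origin, pinched across its 8 mm, fingers to either side along the rail; the rail is 20 mm away. To come off the rail the hook goes up 40 mm (drifting 10 mm along x), then 90 mm along x, clear of it; it goes on the reverse way
- hook_tip (a point): top of the small bend's round free end, which points straight up: 20 mm along x and 77 mm below the hook's origin. The small bend (32 mm inside, open upward) has its centre 84 mm below the hook's origin; the free end stands on its +x side
- hook_seat (a point): inside bottom of the small bend, where a hung thing rests: 100 mm below the hook's origin
- hook_crown (a point): inside top of the large bend, which rests on the rail: 24 mm above the hook's origin
- screen: dryer lint screen lying flat on the rack: grey frame 115 mm (x) by 130 mm (y) by 4 mm with dark mesh and a steel hang tab, 0.25 to 0.39 kg. Origin: centre of its underside. x points from the plain edge (57 mm from the middle) to the edge with the tab, away from the robot; the tab sticks out beyond the rack
- screen_mid (a point): middle of the screen frame, half-way through its thickness. Lifted by the tab, the screen tips up about its plain edge, 147 mm from the tab's hole when the tab is straight; hooked and hanging, it slides down to the hook's seat, then about 45 mm from the rivet
- tab_rivet (a point): rivet of the hang tab, half-way through the tab's thickness, 49.5 mm along x from screen_mid. Tab: bare steel strip lying on the frame, 28 mm wide, 4 mm thick, reaching 51 mm out from the rivet (frame edge: 8 mm out), 11 mm hole 40 mm from the rivet on its centre line. It is turned by up to 0.7 rad to either side of the screen's x, not reported; turning it takes 9 N, over 8 N bends it
- rack: fixed draining rack of steel bar, 130 mm deep (x) by 150 mm wide (y), bars along x at 125 mm height, side rims 10 mm higher that keep the screen from shifting more than 1.5 mm sideways, open in front and behind; over a flat drip tray. Origin: centre of its foot, on the counter
- rail: fixed drying rail: 16 mm plastic-sleeved tube along its y, 380 mm long, middle of the tube 295 mm above the counter, on two posts at its ends. Origin: on the counter midway between the front edges of the two feet, 65 mm before the tube (feet 130 mm long); x is square to the tube
- rail_top (a point): top of the rail tube at mid-length, 303 mm above the counter
- detergent: bystander: white bottle 190 mm tall, 72 mm across; origin at its foot
- cup: bystander: clear measuring cup 70 mm tall, 68 mm across; origin at its foot
- brush: bystander: flat lint brush with a wooden handle, 170 mm long, lying on the counter
- coins: bystander: grey coin tray 120 x 85 x 30 mm; origin under its middle
Things that resemble listed ones, but are neither listed nor needed, are in the scene too. Of the things that look like the shook, the middle-sized one is meant.

How it is judged:
By the outcome, as a careful person would: the job done as asked, in the order asked, and still so for the second after the job is handed in, with the robot touching nothing.
It also fails if it takes over 72 s, if anything falls off the work surface, if the arm or the gripper's body presses on something with over 40 N, if the wrist force passes 120 N, or if a joint passes its speed limit or range.

## Working session

There is one attempt and no reset: what is moved stays moved. The work goes in short steps, Python scripts to look and compute and a tool call to move; the robot and the scene stay as the last step left them, time stands still between calls to the robot, and variables do not carry over. Pictures are saved under pics/ and viewed, at most 10 in all, crops included, and the job is handed in when it is done.

Besides the shell and the picture viewer there is one more tool, called as name([rows], argument=value, ...), one row to a line, values as JSON. move_arm: Moves the arm, as the interface text tells. Scaled input: -1 to 1 covers 25 mm each way for a shift and 30 degrees each way for a turn. Its arguments: {"type":"object","properties":{"targets":{"type":"array"},"claw":{"type":"number"},"newtons":{"type":"number"}},"required":["targets"]}

```bash
mkdir -p pics; ls
cat > h.py <<'E'
import numpy as np,cv2
from station import sensors,cams,order,manip
def snap(n,f):
    m=cams.camera_model(n); im=cams.snapshot(n); cv2.imwrite('pics/'+f,im[:,:,::-1]); return im,m
def ray(m,u,v):
    E=np.array(m['extrinsics']);R=E[:3,:3];t=E[:3,3]
    d=R.T@np.array([(u-m['cx'])/m['fx'],(v-m['cy'])/m['fy'],1]);return -R.T@t,d/np.linalg.norm(d)
def onz(m,u,v,z):
    c,d=ray(m,u,v);return c+d*(z-c[2])/d[2]
def proj(m,p):
    E=np.array(m['extrinsics']);q=E[:3,:3]@np.array(p)+E[:3,3];return np.array([m['fx']*q[0]/q[2]+m['cx'],m['fy']*q[1]/q[2]+m['cy']])
def tri(a,ua,b,ub):
    c1,d1=ray(a,*ua);c2,d2=ray(b,*ub)
    A=np.c_[d1,-d2];s=np.linalg.lstsq(A,c2-c1,rcond=None)[0]
    p,q=c1+d1*s[0],c2+d2*s[1];return (p+q)/2,np.linalg.norm(p-q)
E
python3 - <<'E'
from h import *
print(sensors.sense()['t'],manip.grasp_offset)
a,ma=snap('scene','s0.png');b,mb=snap('top','t0.png');
print({k:np.round(v,3) for k,v in ma.items()},{k:np.round(v,3) for k,v in mb.items()})
E
```

```text
pics
0.0 0.0187
{'fx': np.float64(460.572), 'fy': np.float64(460.572), 'cx': np.float64(279.062), 'cy': np.float64(213.258), 'extrinsics': array([[-0.846,  0.533, -0.018,  0.501],
       [ 0.328,  0.493, -0.806, -0.033],
       [-0.421, -0.688, -0.592,  1.353],
       [ 0.   ,  0.   ,  0.   ,  1.   ]])} {'fx': np.float64(437.121), 'fy': np.float64(437.121), 'cx': np.float64(289.624), 'cy': np.float64(203.99), 'extrinsics': array([[-0.013, -1.   , -0.015,  0.024],
       [-0.992,  0.015, -0.122,  0.584],
       [ 0.122,  0.014, -0.992,  1.045],
       [ 0.   ,  0.   ,  0.   ,  1.   ]])}
```

View pics/s0.png

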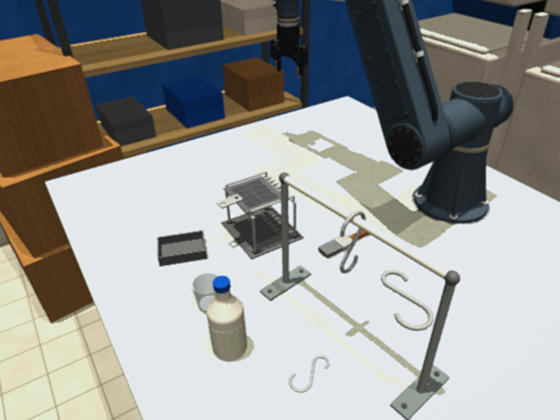

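View pics/t0.png

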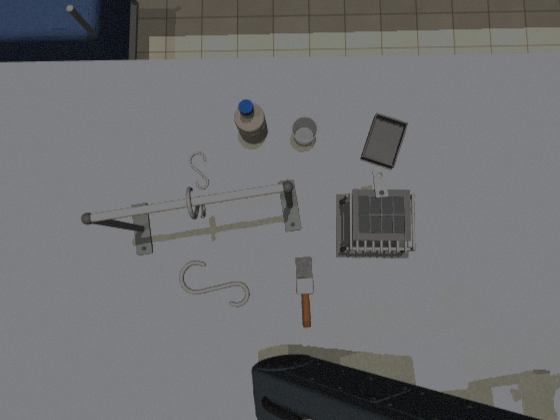

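Run:
```python
from h import *
a=cv2.imread('pics/s0.png');b=cv2.imread('pics/t0.png')
def c(i,x,y,w,h,s):return cv2.resize(i[y:y+h,x:x+w],None,fx=s,fy=s,interpolation=cv2.INTER_CUBIC)
# 4 tiles 400x300
T=[c(b,330,165,100,75,4),c(b,150,170,100,75,4),c(a,210,165,100,75,4),c(a,310,205,100,75,4)]
cv2.imwrite('pics/c0.png',np.vstack([np.hstack(T[:2]),np.hstack(T[2:])]))
m=cams.camera_model('top');s=cams.camera_model('scene')
print(np.round(ray(m,280,210)[0],3),np.round(ray(s,280,210)[0],3))
# rail end balls
for ut,us in [((88,218),(452,279)),((288,187),(285,178))]: print(tri(m,ut,s,us))
```

```text
[4.530e-01 1.000e-03 1.109e+00] [1.004 0.68  0.783]
(array([0.53120476, 0.39328978, 0.29467022]), np.float64(0.002303007719501265))
(array([0.58379434, 0.01587855, 0.29463557]), np.float64(0.0033199060141219615))
```

View pics/c0.png

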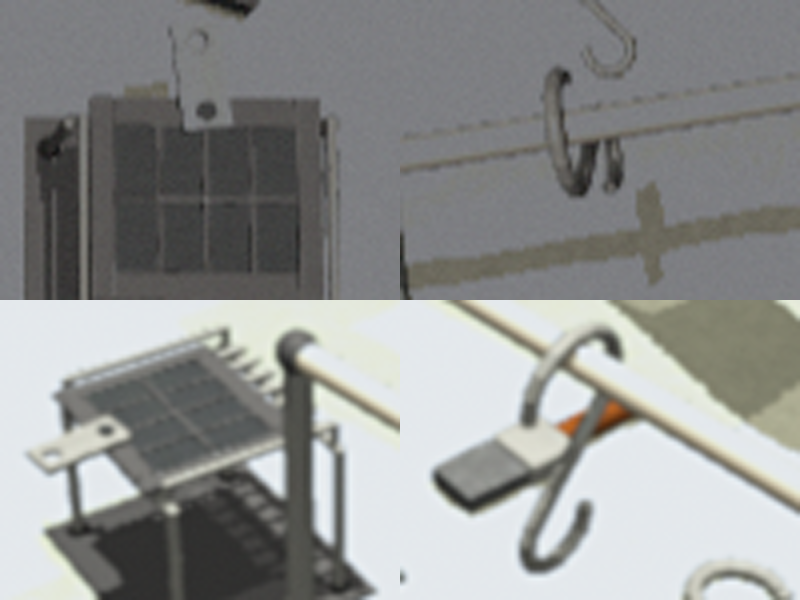

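Run:
```python
from h import *
m=cams.camera_model('top');s=cams.camera_model('scene')
t1=lambda u,v:(330+u/4,165+v/4); t2=lambda u,v:(150+(u-400)/4,170+v/4)
t3=lambda u,v:(210+u/4,165+(v-300)/4); t4=lambda u,v:(310+(u-400)/4,205+(v-300)/4)
print('crown',onz(m,*t2(555,118),.307), 'near',onz(m,*t2(577,188),.285))
print('crown tri',tri(m,t2(553,118),s,t4(590,336)))
print('bend bottom scene ray/top',tri(m,t2(612,185),s,t4(582,510)))
for n,a,b in [('rivet',(207,110),(112,432)),('hole',(197,40),(52,457))]: print(n,onz(m,*t1(*a),.133),onz(s,*t3(*b),.133),tri(m,t1(*a),s,t3(*b)))
for n,a in [('edgeL',(92,98)),('edgeR',(320,100))]: print(n,onz(m,*t1(*a),.129))
for n,a in [('frameTL',(57,398)),('frameTR',(205,347)),('frameBL',(160,487)),('frBR',(280,418))]: print(n,onz(s,*t3(*a),.129))
st=sensors.sense();print(st['tcp_pos'],st['tool_rot'])
w,mw=snap('wrist','w0.png');print(np.round(mw['extrinsics'],3),mw['fx'],mw['cx'],mw['cy'])
```

```text
crown [0.56252298 0.19940719 0.307     ] near [0.53183944 0.19385779 0.285     ]
crown tri (array([0.55876639, 0.20282825, 0.30940734]), np.float64(0.009226923627838998))
bend bottom scene ray/top (array([0.54124524, 0.19669292, 0.19579696]), np.float64(0.0013133106693943232))
rivet [ 0.59562208 -0.19318605  0.133     ] [ 0.59245214 -0.18828     0.133     ] (array([ 0.59356942, -0.19181466,  0.13203148]), np.float64(0.0052480234756804665))
hole [ 0.63569373 -0.18910562  0.133     ] [ 0.63615162 -0.18473644  0.133     ] (array([ 0.63533974, -0.1890351 ,  0.13041305]), np.float64(0.0019670537735735974))
edgeL [ 0.60407635 -0.12938153  0.129     ]
edgeR [ 0.60092605 -0.25780745  0.129     ]
frameTL [ 0.6012044  -0.24808639  0.129     ]
frameTR [ 0.48962571 -0.24853519  0.129     ]
frameBL [ 0.59356857 -0.12530869  0.129     ]
frBR [ 0.49337447 -0.14802819  0.129     ]
[ 0.17196037 -0.60017152  0.23041181] [ 9.90301068e-01  1.38934422e-01  4.68335597e-05 -1.00909108e-03]
[[ 0.275 -0.961 -0.001 -0.625]
 [-0.926 -0.265  0.267 -0.036]
 [-0.257 -0.073 -0.964  0.379]
 [ 0.     0.     0.     1.   ]] 338.59072438775655 280.933119254006 215.96137312201685
```

move_arm([
  {"dx":1,"dy":1,"dz":0.6,"rz":-0.027},
  {"dx":1,"dy":1,"dz":0.6,"rz":-0.027},
  {"dx":1,"dy":1,"dz":0.6,"rz":-0.027},
  {"dx":1,"dy":1,"dz":0.6,"rz":-0.027},
  {"dx":1,"dy":1,"dz":0.6,"rz":-0.027},
  {"dx":1,"dy":1,"dz":0.6,"rz":-0.027},
  {"dx":1,"dy":1,"dz":0.6,"rz":-0.027},
  {"dx":1,"dy":1,"dz":0.6,"rz":-0.027},
  {"dx":1,"dy":1,"dz":0.6,"rz":-0.027},
  {"dx":1,"dy":1,"dz":0.6,"rz":-0.027},
], claw=70)

```text
schema error: expected keys dx, dy, dz, rx, ry, rz
```

Run:
```python
from h import *
w,mw=snap('wrist','w1.png')
m=mw;print('cam',ray(m,280,210)[0])
print(proj(m,[.5935,-.192,.133]),proj(m,[.6355,-.189,.133]))
```

```text
cam [ 0.23597    -0.58338045  0.37434946]
[ -558.37987782 -1293.80222837] [ -620.96173179 -1591.732104  ]
```

View pics/w1.png

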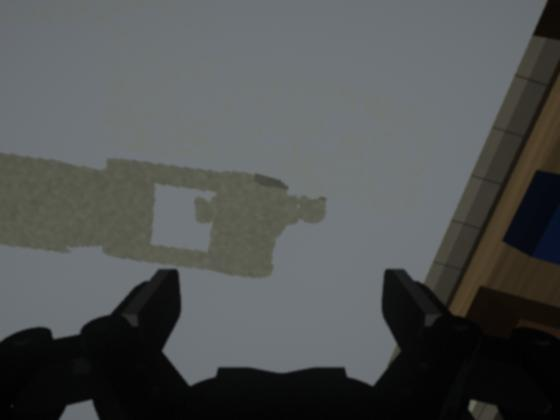

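The wrist view shows only the bare counter with the fingers at the bottom edge: the move was refused because every row needs all six keys.

move_arm([
  {"dx":1,"dy":1,"dz":0.6,"rx":0,"ry":0,"rz":-0.027},
  {"dx":1,"dy":1,"dz":0.6,"rx":0,"ry":0,"rz":-0.027},
  {"dx":1,"dy":1,"dz":0.6,"rx":0,"ry":0,"rz":-0.027},
  {"dx":1,"dy":1,"dz":0.6,"rx":0,"ry":0,"rz":-0.027},
  {"dx":1,"dy":1,"dz":0.6,"rx":0,"ry":0,"rz":-0.027},
  {"dx":1,"dy":1,"dz":0.6,"rx":0,"ry":0,"rz":-0.027},
  {"dx":1,"dy":1,"dz":0.6,"rx":0,"ry":0,"rz":-0.027},
  {"dx":1,"dy":1,"dz":0.6,"rx":0,"ry":0,"rz":-0.027},
  {"dx":1,"dy":1,"dz":0.6,"rx":0,"ry":0,"rz":-0.027},
  {"dx":1,"dy":1,"dz":0.6,"rx":0,"ry":0,"rz":-0.027},
], claw=70)

```text
t: 1.45
tcp_pos: [0.4226, -0.3498, 0.3816]
tool_rot: [0.998, 0.068, -0.0, -0.0]
force: [0.9, -0.1, 0.3]
finger_gap: 0.705
gripper_force: 0.0
```

move_arm([
  {"dx":0.2,"dy":1,"dz":0,"rx":0,"ry":0,"rz":0},
  {"dx":0.2,"dy":1,"dz":0,"rx":0,"ry":0,"rz":0},
  {"dx":0.2,"dy":1,"dz":0,"rx":0,"ry":0,"rz":0},
  {"dx":0.2,"dy":1,"dz":0,"rx":0,"ry":0,"rz":0},
  {"dx":0.2,"dy":0.4,"dz":0,"rx":0,"ry":0,"rz":0},
  {"dx":0,"dy":0,"dz":0,"rx":0,"ry":0,"rz":0},
  {"dx":0,"dy":0,"dz":0,"rx":0,"ry":0,"rz":0},
  {"dx":0,"dy":0,"dz":0,"rx":0,"ry":0,"rz":0},
  {"dx":0,"dy":0,"dz":0,"rx":0,"ry":0,"rz":0},
  {"dx":0,"dy":0,"dz":0,"rx":0,"ry":0,"rz":0},
])

```text
t: 2.7
tcp_pos: [0.4469, -0.2411, 0.3812]
tool_rot: [0.998, 0.068, -0.0, -0.0]
force: [-0.9, -0.5, -0.3]
finger_gap: 0.7
gripper_force: 0.0
```

Run:
```python
from h import *
m=cams.camera_model('wrist');print(sensors.sense()['tcp_pos'],'cam',ray(m,280,210)[0],ray(m,280,210)[1])
print(proj(m,[.5935,-.192,.133]),proj(m,[.6355,-.189,.133]))
snap('wrist','w1.png')
```

```text
[ 0.44694134 -0.2411415   0.38123655] cam [ 0.51291852 -0.2333895   0.52502398] [-0.2486748  -0.03222396 -0.96805086]
[251.99968136  37.20898414] [253.7694087   -8.54155907]
```

View pics/w1.png

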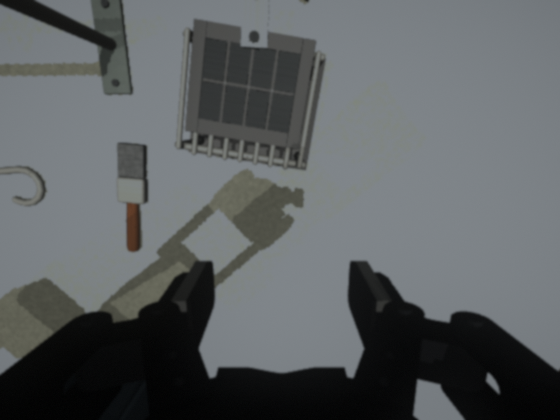

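The rivet shows at (254,36), as predicted, but the hole is just outside the top edge. I'll move forward to see the hole.

move_arm([
  {"dx":1,"dy":0.4,"dz":0,"rx":0,"ry":0,"rz":0},
  {"dx":1,"dy":0.4,"dz":0,"rx":0,"ry":0,"rz":0},
  {"dx":1,"dy":0.4,"dz":0,"rx":0,"ry":0,"rz":0},
  {"dx":1,"dy":0.4,"dz":0,"rx":0,"ry":0,"rz":0},
  {"dx":0.4,"dy":0,"dz":0,"rx":0,"ry":0,"rz":0},
  {"dx":0,"dy":0,"dz":0,"rx":0,"ry":0,"rz":0},
  {"dx":0,"dy":0,"dz":0,"rx":0,"ry":0,"rz":0},
  {"dx":0,"dy":0,"dz":0,"rx":0,"ry":0,"rz":0},
  {"dx":0,"dy":0,"dz":0,"rx":0,"ry":0,"rz":0},
  {"dx":0,"dy":0,"dz":0,"rx":0,"ry":0,"rz":0},
])

```text
t: 4.0
tcp_pos: [0.5568, -0.201, 0.3815]
tool_rot: [0.998, 0.068, 0.0, 0.0]
force: [-0.4, 0.2, -0.1]
finger_gap: 0.699
gripper_force: 0.0
```

Run:
```python
from h import *
a,m=snap('wrist','w2.png')
print(proj(m,[.5935,-.192,.133]),proj(m,[.6355,-.189,.133]))
u,v=proj(m,[.58,-.192,.133]).astype(int)
x0,y0=max(0,u-100),max(0,v-100);print(x0,y0)
cv2.imwrite('pics/w2c.png',cv2.resize(a[y0:y0+150,x0:x0+200,::-1],None,fx=4,fy=4,interpolation=cv2.INTER_CUBIC))
```

```text
[276.06962927 148.18347234] [278.42184189 109.53776833]
174 60
```

View pics/w2c.png

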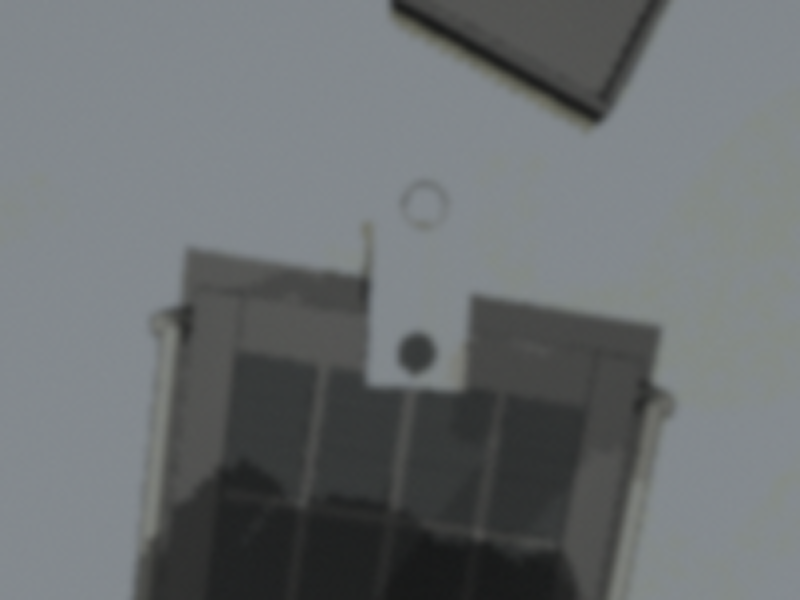

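The hole is at crop (424,204), the rivet at (416,353), and the frame's front corners at (187,249) and (660,326).

Run:
```python
from h import *
m=cams.camera_model('wrist')
f=lambda u,v,z:onz(m,174+u/4,60+v/4,z)
h,r=f(424,204,.132),f(416,353,.133);a,b=f(187,249,.129),f(660,326,.129)
print('hole',h,'rivet',r,np.linalg.norm(h-r),'corners',a,b,np.linalg.norm(a-b))
d=a-b;n=np.array([d[1],-d[0]])/np.hypot(*d[:2]);print('screen x',n,'ang',np.degrees(np.arctan2(n[1],n[0])),'tab ang',np.degrees(np.arctan2(*(h-r)[1::-1])))
print('mid',r[:2]-.0495*n,'edge mid',(a+b)/2,'plain edge pt',r[:2]-.107*n)
```

```text
hole [ 0.63429524 -0.19087352  0.132     ] rivet [ 0.59378911 -0.19413285  0.133     ] 0.040649346365387105 corners [ 0.61324199 -0.12631896  0.129     ] [ 0.61055898 -0.26229754  0.129     ] 0.1360050450733368
screen x [ 0.9998054  -0.01972727] ang -1.1303627037922335 tab ang 4.600399342849726
mid [ 0.54429874 -0.19315635] edge mid [ 0.61190049 -0.19430825  0.129     ] plain edge pt [ 0.48680993 -0.19202203]
```

move_arm([
  {"dx":-0.11,"dy":1,"dz":0,"rx":0,"ry":0,"rz":0},
  {"dx":-0.11,"dy":1,"dz":0,"rx":0,"ry":0,"rz":0},
  {"dx":-0.11,"dy":1,"dz":0,"rx":0,"ry":0,"rz":0},
  {"dx":-0.11,"dy":1,"dz":0,"rx":0,"ry":0,"rz":0},
  {"dx":-0.11,"dy":1,"dz":0,"rx":0,"ry":0,"rz":0},
  {"dx":-0.11,"dy":1,"dz":0,"rx":0,"ry":0,"rz":0},
  {"dx":-0.11,"dy":1,"dz":0,"rx":0,"ry":0,"rz":0},
  {"dx":-0.11,"dy":1,"dz":0,"rx":0,"ry":0,"rz":0},
  {"dx":-0.11,"dy":1,"dz":0,"rx":0,"ry":0,"rz":0},
  {"dx":-0.11,"dy":1,"dz":0,"rx":0,"ry":0,"rz":0},
])

```text
t: 5.3
tcp_pos: [0.5284, 0.0518, 0.3815]
tool_rot: [0.998, 0.07, 0.0, -0.0]
force: [0.1, 0.1, 0.2]
finger_gap: 0.7
gripper_force: 0.0
```

move_arm([
  {"dx":0,"dy":1,"dz":0,"rx":0,"ry":0,"rz":0},
  {"dx":0,"dy":1,"dz":0,"rx":0,"ry":0,"rz":0},
  {"dx":0,"dy":1,"dz":0,"rx":0,"ry":0,"rz":0},
  {"dx":0,"dy":1,"dz":0,"rx":0,"ry":0,"rz":0},
  {"dx":0,"dy":1,"dz":0,"rx":0,"ry":0,"rz":0},
  {"dx":0,"dy":0.88,"dz":0,"rx":0,"ry":0,"rz":0},
  {"dx":0,"dy":0,"dz":0,"rx":0,"ry":0,"rz":0},
  {"dx":0,"dy":0,"dz":0,"rx":0,"ry":0,"rz":0},
  {"dx":0,"dy":0,"dz":0,"rx":0,"ry":0,"rz":0},
  {"dx":0,"dy":0,"dz":0,"rx":0,"ry":0,"rz":0},
])

```text
t: 6.55
tcp_pos: [0.5295, 0.1955, 0.3814]
tool_rot: [0.998, 0.068, -0.0, 0.0]
force: [0.2, 0.1, -0.4]
finger_gap: 0.695
gripper_force: 0.0
```

Run:
```python
from h import *
a,m=snap('wrist','w3.png')
for p in ([.558,.2,.307],[.530,.196,.279],[.530,.196,.295],[.586,.204,.279],[.558-.02,.197,.202]): print(proj(m,p))
```

```text
[277.80285077 181.90438898]
[278.404187   212.77639391]
[278.26200222 218.6285657 ]
[277.79598234 135.57330737]
[278.98831975 184.08037684]
```

View pics/w3.png

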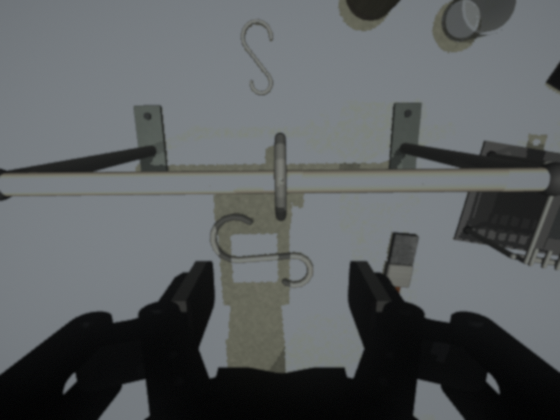

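The hook shows at column 280 (expected 278), its crown crossing the rail at row 181. That is well aligned, so I'll descend and grip.

move_arm([
  {"dx":0,"dy":-0.02,"dz":-0.9,"rx":0,"ry":0,"rz":0},
  {"dx":0,"dy":-0.02,"dz":-0.9,"rx":0,"ry":0,"rz":0},
  {"dx":0,"dy":0,"dz":-0.9,"rx":0,"ry":0,"rz":0},
  {"dx":0,"dy":0,"dz":-0.9,"rx":0,"ry":0,"rz":0},
  {"dx":0,"dy":0,"dz":-0.9,"rx":0,"ry":0,"rz":0},
  {"dx":0,"dy":0,"dz":-0.36,"rx":0,"ry":0,"rz":0},
  {"dx":0,"dy":0,"dz":0,"rx":0,"ry":0,"rz":0},
  {"dx":0,"dy":0,"dz":0,"rx":0,"ry":0,"rz":0},
  {"dx":0,"dy":0,"dz":0,"rx":0,"ry":0,"rz":0},
  {"dx":0,"dy":0,"dz":0,"rx":0,"ry":0,"rz":0},
])

```text
t: 7.85
tcp_pos: [0.5298, 0.1952, 0.2605]
tool_rot: [0.998, 0.069, 0.001, -0.0]
force: [0.1, -0.3, -0.6]
finger_gap: 0.698
gripper_force: 0.0
```

move_arm([
  {"dx":0,"dy":0,"dz":0,"rx":0,"ry":0,"rz":0},
  {"dx":0,"dy":0,"dz":0,"rx":0,"ry":0,"rz":0},
  {"dx":0,"dy":0,"dz":0,"rx":0,"ry":0,"rz":0},
  {"dx":0,"dy":0,"dz":0,"rx":0,"ry":0,"rz":0},
  {"dx":0,"dy":0,"dz":0,"rx":0,"ry":0,"rz":0},
  {"dx":0,"dy":0,"dz":0,"rx":0,"ry":0,"rz":0},
  {"dx":0,"dy":0,"dz":0,"rx":0,"ry":0,"rz":0},
  {"dx":0,"dy":0,"dz":0,"rx":0,"ry":0,"rz":0},
  {"dx":0,"dy":0,"dz":0,"rx":0,"ry":0,"rz":0},
  {"dx":0,"dy":0,"dz":0,"rx":0,"ry":0,"rz":0},
], claw=0, newtons=90)

```text
t: 9.1
tcp_pos: [0.5295, 0.1951, 0.2598]
tool_rot: [0.998, 0.069, 0.0, 0.0]
force: [-0.5, -0.9, 1.1]
finger_gap: 0.064
gripper_force: 87.8
```

move_arm([
  {"dx":-0.04,"dy":0,"dz":0.3,"rx":0,"ry":0,"rz":0},
  {"dx":-0.1,"dy":-0.01,"dz":0.4,"rx":0,"ry":0,"rz":0},
  {"dx":-0.1,"dy":-0.02,"dz":0.4,"rx":0,"ry":0,"rz":0},
  {"dx":-0.16,"dy":-0.02,"dz":0.5,"rx":0,"ry":0,"rz":0},
  {"dx":-0.5,"dy":-0.07,"dz":0,"rx":0,"ry":0,"rz":0},
  {"dx":-0.6,"dy":-0.08,"dz":0,"rx":0,"ry":0,"rz":0},
  {"dx":-0.7,"dy":-0.1,"dz":0,"rx":0,"ry":0,"rz":0},
  {"dx":-0.7,"dy":-0.1,"dz":0,"rx":0,"ry":0,"rz":0},
  {"dx":-0.7,"dy":-0.1,"dz":0,"rx":0,"ry":0,"rz":0},
  {"dx":-0.4,"dy":-0.06,"dz":0,"rx":0,"ry":0,"rz":0},
])

```text
t: 10.35
tcp_pos: [0.4273, 0.1809, 0.2994]
tool_rot: [0.998, 0.069, -0.001, 0.0]
force: [-0.8, -0.2, -0.8]
finger_gap: 0.066
gripper_force: 87.7
```

Run:
```python
from h import *
a,ma=snap('scene','s1.png');b,mb=snap('top','t1.png');w,mw=snap('wrist','w4.png')
p=sensors.sense()['tcp_pos'];print(p)
xh=np.array([-.99,-.138,0]);o=np.array(p)+[0,0,.019]-.028*xh
P=[o,o+.02*xh-[0,0,.077],o-[0,0,.104]]
def c(i,m,s,k):
    q=proj(m,o-[0,0,.04]).astype(int);x,y=max(0,q[0]-400//s//2),max(0,q[1]-300//s//2);x=min(x,560-400//s);y=min(y,420-300//s)
    print(k,x,y,s,[np.round((proj(m,z)-[x,y])*s) for z in P]);return cv2.resize(i[y:y+300//s,x:x+400//s,::-1],(400,300),interpolation=cv2.INTER_CUBIC)
print([proj(mw,z) for z in P])
cv2.imwrite('pics/c1.png',np.vstack([np.hstack([c(a,ma,4,'s'),c(b,mb,4,'t')]),np.hstack([c(w,mw,2,'w'),cv2.resize(w[:,:,::-1],(400,300))])]))
```

```text
[0.42902709 0.18113558 0.29985367]
[array([277.35284838, 222.51633912]), array([278.64276387, 217.67277614]), array([278.78885003, 178.49851925])]
s 339 167 4 [array([212.,  79.]), array([219., 196.]), array([186., 256.])]
t 149 219 4 [array([181., 151.]), array([222., 192.]), array([228., 151.])]
w 178 124 2 [array([199., 197.]), array([201., 187.]), array([202., 109.])]
```

View pics/c1.png

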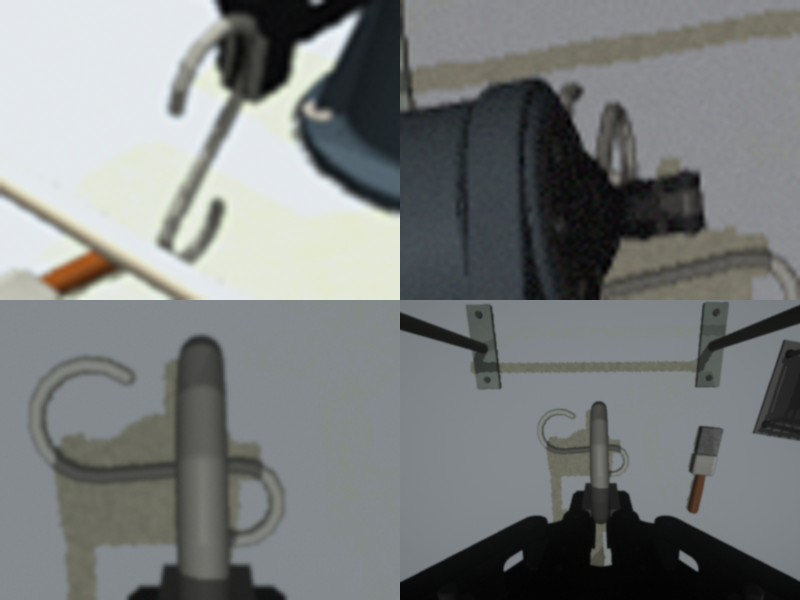

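Scene tile: the hook tip is at about (218,201), predicted (219,196). Wrist tile: the hook is upright at column 201, as predicted. The grasp is true, so I'll carry it to beyond the tab.

move_arm([
  {"dx":0,"dy":-1,"dz":0.1,"rx":0,"ry":0,"rz":0},
  {"dx":0,"dy":-1,"dz":0.1,"rx":0,"ry":0,"rz":0},
  {"dx":0,"dy":-1,"dz":0.1,"rx":0,"ry":0,"rz":0},
  {"dx":0,"dy":-1,"dz":0.1,"rx":0,"ry":0,"rz":0},
  {"dx":0,"dy":-1,"dz":0.1,"rx":0,"ry":0,"rz":0},
  {"dx":0,"dy":-1,"dz":0.1,"rx":0,"ry":0,"rz":0},
  {"dx":0,"dy":-1,"dz":0.1,"rx":0,"ry":0,"rz":0},
  {"dx":0,"dy":-1,"dz":0.1,"rx":0,"ry":0,"rz":0},
  {"dx":0,"dy":-1,"dz":0.1,"rx":0,"ry":0,"rz":0},
  {"dx":0,"dy":-1,"dz":0.1,"rx":0,"ry":0,"rz":0},
])

```text
t: 11.75
tcp_pos: [0.4302, -0.0701, 0.3249]
tool_rot: [0.998, 0.069, 0.0, 0.0]
force: [0.0, -0.2, -1.1]
finger_gap: 0.072
gripper_force: 87.7
```

move_arm([
  {"dx":0.93,"dy":-0.5,"dz":0,"rx":0,"ry":0,"rz":0},
  {"dx":0.93,"dy":-0.5,"dz":0,"rx":0,"ry":0,"rz":0},
  {"dx":0.93,"dy":-0.5,"dz":0,"rx":0,"ry":0,"rz":0},
  {"dx":0.93,"dy":-0.5,"dz":0,"rx":0,"ry":0,"rz":0},
  {"dx":0.93,"dy":-0.5,"dz":0,"rx":0,"ry":0,"rz":0},
  {"dx":0.93,"dy":-0.5,"dz":0,"rx":0,"ry":0,"rz":0},
  {"dx":0.93,"dy":-0.5,"dz":0,"rx":0,"ry":0,"rz":0},
  {"dx":0.93,"dy":-0.5,"dz":0,"rx":0,"ry":0,"rz":0},
  {"dx":0.93,"dy":-0.5,"dz":0,"rx":0,"ry":0,"rz":0},
  {"dx":0.93,"dy":-0.5,"dz":0,"rx":0,"ry":0,"rz":0},
])

```text
t: 13.0
tcp_pos: [0.6633, -0.1947, 0.3241]
tool_rot: [0.998, 0.069, -0.0, 0.0]
force: [-0.2, -0.5, -1.3]
finger_gap: 0.069
gripper_force: 87.8
```

move_arm([
  {"dx":0.2,"dy":0,"dz":-0.8,"rx":0,"ry":0,"rz":0},
  {"dx":0,"dy":0.05,"dz":-0.8,"rx":0,"ry":0,"rz":0},
  {"dx":0,"dy":0.05,"dz":-0.8,"rx":0,"ry":0,"rz":0},
  {"dx":0,"dy":0.05,"dz":-0.8,"rx":0,"ry":0,"rz":0},
  {"dx":0,"dy":0,"dz":-0.8,"rx":0,"ry":0,"rz":0},
  {"dx":0,"dy":0,"dz":-0.8,"rx":0,"ry":0,"rz":0},
  {"dx":0,"dy":0,"dz":-0.8,"rx":0,"ry":0,"rz":0},
  {"dx":0,"dy":0,"dz":-0.8,"rx":0,"ry":0,"rz":0},
  {"dx":0,"dy":0,"dz":0,"rx":0,"ry":0,"rz":0},
  {"dx":0,"dy":0,"dz":0,"rx":0,"ry":0,"rz":0},
])

```text
t: 14.25
tcp_pos: [0.6668, -0.1898, 0.1648]
tool_rot: [0.998, 0.069, -0.0, -0.0]
force: [0.7, -0.2, -1.1]
finger_gap: 0.071
gripper_force: 87.9
```

```bash
cat > look.py <<'E'
from h import *
import sys
k=sys.argv[1]
a,ma=snap('scene',f's_{k}.png');b,mb=snap('top',f't_{k}.png');w,mw=snap('wrist',f'w_{k}.png')
S=sensors.sense();p=np.array(S['tcp_pos']);print(S['t'],p.round(4),np.round(S['force'],2))
xh=np.array([-.99,-.138,0]);o=p+[0,0,.019]-.028*xh
H=np.array([.635,-.190,.133]);tip=o+.02*xh-[0,0,.077];print('tip',tip.round(4))
P={'hole':H,'tip':tip,'bend':o-[0,0,.104]}
def c(i,m,s,k):
    q=proj(m,H).astype(int);x=int(np.clip(q[0]-200//s,0,560-400//s));y=int(np.clip(q[1]-150//s,0,420-300//s))
    print(k,x,y,s,{n:np.round((proj(m,z)-[x,y])*s) for n,z in P.items()});return cv2.resize(i[y:y+300//s,x:x+400//s,::-1],(400,300),interpolation=cv2.INTER_CUBIC)
cv2.imwrite(f'pics/c_{k}.png',np.vstack([np.hstack([c(a,ma,4,'s'),c(b,mb,4,'t')]),np.hstack([c(w,mw,4,'w'),c(w,mw,2,'w2')])]))
E
python3 look.py 2
```

```text
14.4 [ 0.6675 -0.1903  0.1659] [ 0.29  0.15 -0.89]
tip [ 0.6755 -0.1892  0.1079]
s 172 166 4 {'hole': array([202., 148.]), 'tip': array([147., 203.]), 'bend': array([125., 251.])}
t 329 138 4 {'hole': array([203., 149.]), 'tip': array([190.,  89.]), 'bend': array([176.,  67.])}
w 220 261 4 {'hole': array([202., 149.]), 'tip': array([ 234., -165.]), 'bend': array([ 235., -322.])}
w2 170 223 2 {'hole': array([201., 151.]), 'tip': array([217.,  -7.]), 'bend': array([217., -85.])}
```

View pics/c_2.png

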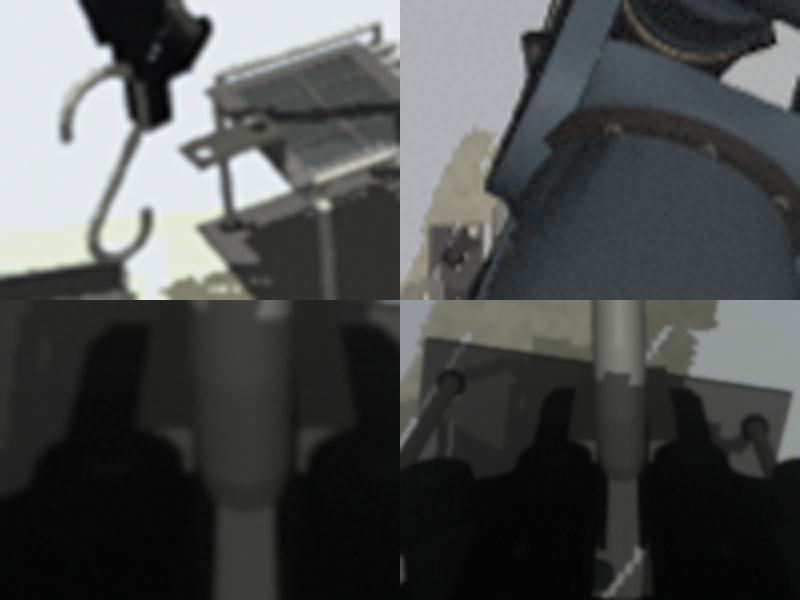

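Scene tile: the hole is at (205,152) and the tip top at (149,208). Both are shifted a little from the predictions by about the same amount, so the tip-to-hole vector holds. I'll slide under the hole.

move_arm([
  {"dx":-0.27,"dy":-0.01,"dz":0,"rx":0,"ry":0,"rz":0},
  {"dx":-0.27,"dy":-0.01,"dz":0,"rx":0,"ry":0,"rz":0},
  {"dx":-0.27,"dy":-0.01,"dz":0,"rx":0,"ry":0,"rz":0},
  {"dx":-0.27,"dy":0,"dz":0,"rx":0,"ry":0,"rz":0},
  {"dx":-0.27,"dy":0,"dz":0,"rx":0,"ry":0,"rz":0},
  {"dx":-0.27,"dy":0,"dz":0,"rx":0,"ry":0,"rz":0},
  {"dx":0,"dy":0,"dz":0.2,"rx":0,"ry":0,"rz":0},
  {"dx":0,"dy":0,"dz":0.2,"rx":0,"ry":0,"rz":0},
  {"dx":0,"dy":0,"dz":0.2,"rx":0,"ry":0,"rz":0},
  {"dx":0,"dy":0,"dz":0,"rx":0,"ry":0,"rz":0},
])

```text
t: 15.65
tcp_pos: [0.6272, -0.191, 0.1806]
tool_rot: [0.998, 0.069, 0.001, 0.0]
force: [0.9, -0.8, -1.2]
finger_gap: 0.07
gripper_force: 87.9
```

```bash
cat > f.py <<'E'
from h import *
import sys
F=[];Q=[];n=int(sys.argv[1]) if len(sys.argv)>1 else 4
for i in range(n):
    a=cams.snapshot('scene');S=sensors.sense();F.append(S['force']);Q.append(S['tcp_pos'])
m=cams.camera_model('scene');p=np.mean(Q,0)
tip=p+[.0079,.0011,-.058]
print(round(S['t'],2),'F',np.mean(F,0).round(2),np.std(F,0).round(2),'tcp',p.round(4),'tip',tip.round(4),'tip-px',proj(m,tip),'hole px',proj(m,[.635,-.19,.133]))
cv2.imwrite('pics/f_last.png',a[:,:,::-1])
E
python3 f.py 3
```

```text
15.8 F [ 0.07 -0.48 -0.93] [0.08 0.42 0.5 ] tcp [ 0.6267 -0.1908  0.1799] tip [ 0.6346 -0.1897  0.1219] tip-px [223.07891674 206.72824691] hole px [222.46079993 203.08031429]
```

move_arm([
  {"dx":0,"dy":0,"dz":0.06,"rx":0,"ry":0,"rz":0},
  {"dx":0,"dy":0,"dz":0.06,"rx":0,"ry":0,"rz":0},
  {"dx":0,"dy":0,"dz":0.06,"rx":0,"ry":0,"rz":0},
  {"dx":0,"dy":0,"dz":0.06,"rx":0,"ry":0,"rz":0},
  {"dx":0,"dy":0,"dz":0.06,"rx":0,"ry":0,"rz":0},
  {"dx":0,"dy":0,"dz":0.06,"rx":0,"ry":0,"rz":0},
  {"dx":0,"dy":0,"dz":0.06,"rx":0,"ry":0,"rz":0},
  {"dx":0,"dy":0,"dz":0.06,"rx":0,"ry":0,"rz":0},
  {"dx":0,"dy":0,"dz":0,"rx":0,"ry":0,"rz":0},
  {"dx":0,"dy":0,"dz":0,"rx":0,"ry":0,"rz":0},
])

```text
t: 17.05
tcp_pos: [0.6262, -0.1907, 0.1917]
tool_rot: [0.998, 0.069, -0.0, -0.0]
force: [-2.1, -0.4, 0.1]
finger_gap: 0.071
gripper_force: 87.9
```

```bash
python3 f.py 5
```

```text
17.3 F [-1.13  0.43 -0.95] [0.48 0.52 0.71] tcp [ 0.6262 -0.1907  0.1917] tip [ 0.6341 -0.1896  0.1337] tip-px [222.81532589 202.79164546] hole px [222.46079993 203.08031429]
```

move_arm([
  {"dx":-0.02,"dy":0,"dz":0.05,"rx":0,"ry":0,"rz":0},
  {"dx":-0.02,"dy":0,"dz":0.05,"rx":0,"ry":0,"rz":0},
  {"dx":0,"dy":0,"dz":0.05,"rx":0,"ry":0,"rz":0},
  {"dx":0,"dy":0,"dz":0.05,"rx":0,"ry":0,"rz":0},
  {"dx":0,"dy":0,"dz":0.05,"rx":0,"ry":0,"rz":0},
  {"dx":0,"dy":0,"dz":0,"rx":0,"ry":0,"rz":0},
  {"dx":0,"dy":0,"dz":0,"rx":0,"ry":0,"rz":0},
  {"dx":0,"dy":0,"dz":0,"rx":0,"ry":0,"rz":0},
  {"dx":0,"dy":0,"dz":0,"rx":0,"ry":0,"rz":0},
  {"dx":0,"dy":0,"dz":0,"rx":0,"ry":0,"rz":0},
])

```text
t: 18.55
tcp_pos: [0.6254, -0.1908, 0.1981]
tool_rot: [0.998, 0.069, -0.0, -0.0]
force: [-1.1, -0.2, -0.9]
finger_gap: 0.071
gripper_force: 87.8
```

```bash
cp pics/f_last.png pics/f_a.png; python3 f.py 5
python3 - <<'E'
import cv2,numpy as np
T=[]
for f in ['s_2','f_a','f_last']:
    a=cv2.imread(f'pics/{f}.png')[175:235,190:240]
    T.append(cv2.resize(a,None,fx=5,fy=5,interpolation=cv2.INTER_CUBIC))
cv2.imwrite('pics/cmp.png',np.hstack(T))
E
```

```text
18.8 F [-1.96 -0.09 -1.41] [0.35 0.23 0.29] tcp [ 0.6255 -0.1908  0.1981] tip [ 0.6334 -0.1897  0.1401] tip-px [222.83788026 200.57081189] hole px [222.46079993 203.08031429]
```

View pics/cmp.png

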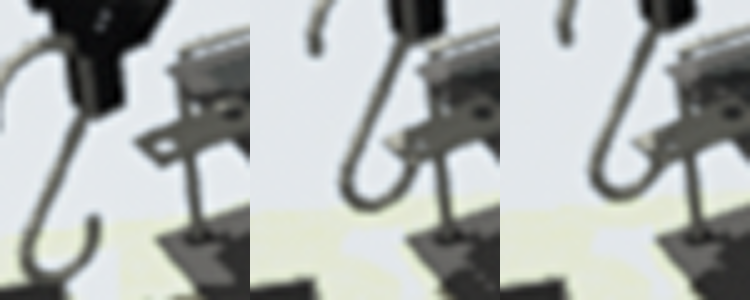

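Panel 1 shows the open hole in the tab. Panels 2 and 3 show the free end up in the hole with the tab still flat, at about the same row (143), and Fz has hardly changed, so the tip is through. I'll start lifting along the tipping arc, slowly.

move_arm([
  {"dx":-0.03,"dy":0,"dz":0.1,"rx":0,"ry":0,"rz":0},
  {"dx":-0.03,"dy":0,"dz":0.1,"rx":0,"ry":0,"rz":0},
  {"dx":-0.01,"dy":0,"dz":0.15,"rx":0,"ry":0,"rz":0},
  {"dx":-0.02,"dy":0,"dz":0.2,"rx":0,"ry":0,"rz":0},
  {"dx":-0.03,"dy":0,"dz":0.25,"rx":0,"ry":0,"rz":0},
  {"dx":-0.03,"dy":0,"dz":0.25,"rx":0,"ry":0,"rz":0},
  {"dx":-0.05,"dy":0,"dz":0.25,"rx":0,"ry":0,"rz":0},
  {"dx":-0.06,"dy":0,"dz":0.25,"rx":0,"ry":0,"rz":0},
  {"dx":0,"dy":0,"dz":0,"rx":0,"ry":0,"rz":0},
  {"dx":0,"dy":0,"dz":0,"rx":0,"ry":0,"rz":0},
])

```text
t: 20.05
tcp_pos: [0.6189, -0.1908, 0.2367]
tool_rot: [0.998, 0.069, -0.0, -0.0]
force: [-1.7, 0.3, -2.2]
finger_gap: 0.066
gripper_force: 87.8
```

```bash
python3 f.py 4
cat > diff.py <<'E'
# where does the dark frame/mesh sit now: bounding box of changed pixels (scene) between two pictures, and centroid
import cv2,sys,numpy as np
a=cv2.imread('pics/'+sys.argv[1]);b=cv2.imread('pics/'+sys.argv[2])
d=(cv2.absdiff(a,b).max(2)>45).astype(np.uint8);d=cv2.morphologyEx(d,cv2.MORPH_OPEN,np.ones((2,2)))
n,l,s,c=cv2.connectedComponentsWithStats(d)
for i in np.argsort(-s[1:,4])[:6]+1: print(s[i],c[i].round())
E
python3 diff.py f_a.png f_last.png; cp pics/f_last.png pics/f_b.png
```

```text
20.25 F [-0.76  0.15 -2.58] [0.39 0.42 0.15] tcp [ 0.6189 -0.1908  0.2365] tip [ 0.6268 -0.1897  0.1785] tip-px [223.8642009 186.6648201] hole px [222.46079993 203.08031429]
[ 202  125   57   94 1400] [220. 174.]
[401   0  48  88 908] [424.  38.]
[222   0  52  34 714] [244.   9.]
[498  21  27  56 401] [514.  46.]
[367 244  21  29 327] [376. 258.]
[390 217  25  28 321] [402. 231.]
```

move_arm([
  {"dx":-0.09,"dy":0,"dz":0.38,"rx":0,"ry":0,"rz":0},
  {"dx":-0.11,"dy":0,"dz":0.38,"rx":0,"ry":0,"rz":0},
  {"dx":-0.13,"dy":0,"dz":0.38,"rx":0,"ry":0,"rz":0},
  {"dx":-0.15,"dy":0,"dz":0.38,"rx":0,"ry":0,"rz":0},
  {"dx":-0.17,"dy":0,"dz":0.38,"rx":0,"ry":0,"rz":0},
  {"dx":-0.18,"dy":0,"dz":0.29,"rx":0,"ry":0,"rz":0},
  {"dx":-0.2,"dy":0,"dz":0.27,"rx":0,"ry":0,"rz":0},
  {"dx":-0.23,"dy":0,"dz":0.26,"rx":0,"ry":0,"rz":0},
  {"dx":-0.25,"dy":0,"dz":0.25,"rx":0,"ry":0,"rz":0},
  {"dx":-0.27,"dy":0,"dz":0.23,"rx":0,"ry":0,"rz":0},
])

```text
t: 21.5
tcp_pos: [0.5743, -0.1909, 0.3173]
tool_rot: [0.998, 0.069, 0.0, 0.0]
force: [0.1, 0.6, -2.4]
finger_gap: 0.067
gripper_force: 87.7
```

```bash
python3 f.py 2;cp pics/f_last.png pics/f_c.png
```

```text
21.6 F [-0.61  0.44 -2.93] [0.44 0.41 0.28] tcp [ 0.5738 -0.191   0.3179] tip [ 0.5817 -0.1899  0.2599] tip-px [237.90140597 151.78466249] hole px [222.46079993 203.08031429]
```

move_arm([
  {"dx":-0.32,"dy":0.01,"dz":0.25,"rx":0,"ry":0,"rz":0},
  {"dx":-0.34,"dy":0.01,"dz":0.24,"rx":0,"ry":0,"rz":0},
  {"dx":-0.36,"dy":0.01,"dz":0.23,"rx":0,"ry":0,"rz":0},
  {"dx":-0.38,"dy":0.01,"dz":0.21,"rx":0,"ry":0,"rz":0},
  {"dx":-0.38,"dy":0.01,"dz":0.18,"rx":0,"ry":0,"rz":0},
  {"dx":-0.37,"dy":0.01,"dz":0.16,"rx":0,"ry":0,"rz":0},
  {"dx":-0.36,"dy":0.01,"dz":0.14,"rx":0,"ry":0,"rz":0},
  {"dx":-0.35,"dy":0.01,"dz":0.11,"rx":0,"ry":0,"rz":0},
  {"dx":-0.3,"dy":0,"dz":0.06,"rx":0,"ry":0,"rz":0},
  {"dx":-0.25,"dy":0,"dz":0.05,"rx":0,"ry":0,"rz":0},
])

```text
t: 22.85
tcp_pos: [0.4888, -0.1888, 0.3575]
tool_rot: [0.998, 0.069, -0.0, -0.0]
force: [0.1, -0.5, -4.6]
finger_gap: 0.072
gripper_force: 87.6
```

```bash
python3 f.py 3;cp pics/f_last.png pics/f_d.png
```

```text
23.0 F [-0.22 -0.19 -4.73] [0.52 0.23 0.21] tcp [ 0.4887 -0.1888  0.3576] tip [ 0.4966 -0.1877  0.2996] tip-px [268.71832637 127.65768976] hole px [222.46079993 203.08031429]
```

move_arm([
  {"dx":-0.16,"dy":0,"dz":0.08,"rx":0,"ry":0,"rz":0},
  {"dx":-0.14,"dy":0,"dz":0.12,"rx":0,"ry":0,"rz":0},
  {"dx":-0.12,"dy":0,"dz":0.18,"rx":0,"ry":0,"rz":0},
  {"dx":-0.08,"dy":0,"dz":0.24,"rx":0,"ry":0,"rz":0},
  {"dx":-0.04,"dy":0,"dz":0.3,"rx":0,"ry":0,"rz":0},
  {"dx":0,"dy":0,"dz":0.34,"rx":0,"ry":0,"rz":0},
  {"dx":0,"dy":0,"dz":0.34,"rx":0,"ry":0,"rz":0},
  {"dx":0,"dy":0,"dz":0.3,"rx":0,"ry":0,"rz":0},
  {"dx":0,"dy":0,"dz":0.2,"rx":0,"ry":0,"rz":0},
  {"dx":0,"dy":0,"dz":0.1,"rx":0,"ry":0,"rz":0},
])

```text
t: 24.25
tcp_pos: [0.4758, -0.1888, 0.4129]
tool_rot: [0.998, 0.069, 0.0, 0.0]
force: [-0.3, -0.8, -5.8]
finger_gap: 0.069
gripper_force: 87.6
```

```bash
python3 f.py 3;cp pics/f_last.png pics/f_e.png
python3 - <<'E'
from h import *
# dark frame/mesh silhouette near predicted hanging screen
m=cams.camera_model('scene');S=sensors.sense();p=np.array(S['tcp_pos']);o=p+[.0277,.0039,.019]
seat=o-[0,0,.1]
for n,z in [('seat',seat),('mid',seat-[0,0,.094]),('bot',seat-[0,0,.152])]: print(n,z.round(3),proj(m,z).round(0))
b=seat-[0,0,.15];t=seat-[0,0,.037]
for s in(-1,1):print('corners',proj(m,b+[0,s*.065,0]).round(),proj(m,t+[0,s*.065,0]).round())
print(cams.camera_model('wrist')['cx'])
a=cv2.imread('pics/f_e.png');x,y=proj(m,seat).astype(int)
g=cv2.cvtColor(a,cv2.COLOR_BGR2GRAY)
for r in range(y-30,y+100,6): print(r,' '.join('%3d'%v for v in g[r,x-50:x+54:4]))
E
```

```text
24.4 F [ 0.57  0.29 -4.28] [0.11 0.29 0.13] tcp [ 0.4758 -0.1888  0.4127] tip [ 0.4837 -0.1877  0.3547] tip-px [272.72359986 104.5275107 ] hole px [222.46079993 203.08031429]
seat [ 0.503 -0.185  0.331] [266. 116.]
mid [ 0.503 -0.185  0.237] [268. 152.]
bot [ 0.503 -0.185  0.179] [269. 172.]
corners [256. 161.] [253. 121.]
corners [282. 183.] [282. 141.]
280.933119254006
86  39  39  42  40  40  40  41  39  44  47  49  46  46  88  46  46  51  45  42  42  42  36  29  36  40  40
92  31  38 102  38  40  41  43  40  44  48  50  46  89  57  47  49  55  93  62  40  39  35  29  37  42  41
98  26  28  79  78  42  42  41  40  42  47  53  57  94  52  50  51  56  74  86 104 102  35  30  40  42  43
104  27  27  70  81  81  84  46  40  43  51  51 136  47  51  63  82 118 125 123 119 100  79  29  37  44 106
110  31  30  63  84  85  89  88  86  51  68  99  92 125 122  75  87  70  72  68  58 131 220 230 227 226 225
116  29  30  48 105 115 119 121 121 116 100  75  70  92  99  63 161 224 229 226 226 226 225 225 226 225 226
122 122 124 118 107  87  72  72  71  66  99 191 229  72  57 226 225 225 225 225 2
[... 946 characters left out ...]
 202 224 157  83 116 200 226 225 226 226 226 225 226
182 225 225 226 215 165 146 219 229 220 181 148 213 132 148 124 192 154  66 175 225 225 224 225 225 226 225
188 225 225 208 192 215 155 179 213 160 160 214 168 130 210 156 148 112  75 173 211 123 212 226 225 224 225
194 225 226 203 146 137 195 219 166 175 223 176 167 187 170 139 218 148  76 154 214 226 228 149 172 225 225
200 225 224 224 130 223 173 158 194 210 174 174 219 196 143 216 212 158  75 155 120 220 223 223 224 207 120
206 223 223 226  90 224 224 149 208 176 166 219 210 175  90 181 225 198  76 170 208 179 223 224 225 224 225
212 223 223 225  80 225 223 224 203 126  77 106 108  60  81  82  57 195  77  91 188 130 117 122 146 123 139
```

The row print shows the dark screen hanging at columns 252–286, rows 125–175, where predicted, clear of the rack. I'll carry it over with smooth ramps.

move_arm([
  {"dx":0,"dy":0.05,"dz":0,"rx":0,"ry":0,"rz":0},
  {"dx":0,"dy":0.1,"dz":0,"rx":0,"ry":0,"rz":0},
  {"dx":-0.02,"dy":0.17,"dz":0,"rx":0,"ry":0,"rz":0},
  {"dx":-0.04,"dy":0.25,"dz":0,"rx":0,"ry":0,"rz":0},
  {"dx":-0.06,"dy":0.33,"dz":0,"rx":0,"ry":0,"rz":0},
  {"dx":-0.08,"dy":0.41,"dz":0,"rx":0,"ry":0,"rz":0},
  {"dx":-0.1,"dy":0.48,"dz":0,"rx":0,"ry":0,"rz":0},
  {"dx":-0.12,"dy":0.54,"dz":0,"rx":0,"ry":0,"rz":0},
  {"dx":-0.12,"dy":0.58,"dz":0,"rx":0,"ry":0,"rz":0},
  {"dx":-0.12,"dy":0.6,"dz":0,"rx":0,"ry":0,"rz":0},
])

```text
t: 25.65
tcp_pos: [0.459, -0.0999, 0.4126]
tool_rot: [0.998, 0.069, 0.0, -0.0]
force: [0.1, 0.1, -3.8]
finger_gap: 0.068
gripper_force: 87.6
```

move_arm([
  {"dx":-0.12,"dy":0.65,"dz":0,"rx":0,"ry":0,"rz":0},
  {"dx":-0.12,"dy":0.7,"dz":0,"rx":0,"ry":0,"rz":0},
  {"dx":-0.12,"dy":0.7,"dz":0,"rx":0,"ry":0,"rz":0},
  {"dx":-0.12,"dy":0.7,"dz":0,"rx":0,"ry":0,"rz":0},
  {"dx":-0.12,"dy":0.7,"dz":0,"rx":0,"ry":0,"rz":0},
  {"dx":-0.12,"dy":0.7,"dz":0,"rx":0,"ry":0,"rz":0},
  {"dx":-0.12,"dy":0.7,"dz":0,"rx":0,"ry":0,"rz":0},
  {"dx":-0.1,"dy":0.7,"dz":0,"rx":0,"ry":0,"rz":0},
  {"dx":-0.08,"dy":0.7,"dz":0,"rx":0,"ry":0,"rz":0},
  {"dx":-0.06,"dy":0.65,"dz":0,"rx":0,"ry":0,"rz":0},
])

```text
t: 26.9
tcp_pos: [0.4319, 0.0726, 0.4126]
tool_rot: [0.998, 0.069, 0.0, -0.0]
force: [-0.2, -0.5, -4.6]
finger_gap: 0.07
gripper_force: 87.6
```

move_arm([
  {"dx":-0.04,"dy":0.68,"dz":0,"rx":0,"ry":0,"rz":0},
  {"dx":-0.02,"dy":0.66,"dz":0,"rx":0,"ry":0,"rz":0},
  {"dx":0,"dy":0.62,"dz":-0.05,"rx":0,"ry":0,"rz":0},
  {"dx":0,"dy":0.57,"dz":-0.1,"rx":0,"ry":0,"rz":0},
  {"dx":0,"dy":0.5,"dz":-0.15,"rx":0,"ry":0,"rz":0},
  {"dx":0,"dy":0.43,"dz":-0.2,"rx":0,"ry":0,"rz":0},
  {"dx":0,"dy":0.35,"dz":-0.25,"rx":0,"ry":0,"rz":0},
  {"dx":0,"dy":0.27,"dz":-0.3,"rx":0,"ry":0,"rz":0},
  {"dx":0,"dy":0.18,"dz":-0.35,"rx":0,"ry":0,"rz":0},
  {"dx":0,"dy":0.1,"dz":-0.4,"rx":0,"ry":0,"rz":0},
])

```text
t: 28.15
tcp_pos: [0.4308, 0.1805, 0.3669]
tool_rot: [0.998, 0.069, -0.0, 0.0]
force: [0.2, 0.0, -4.2]
finger_gap: 0.068
gripper_force: 87.6
```

move_arm([
  {"dx":0,"dy":0.03,"dz":-0.4,"rx":0,"ry":0,"rz":0},
  {"dx":0,"dy":0,"dz":-0.4,"rx":0,"ry":0,"rz":0},
  {"dx":0,"dy":0,"dz":-0.4,"rx":0,"ry":0,"rz":0},
  {"dx":0,"dy":0,"dz":-0.35,"rx":0,"ry":0,"rz":0},
  {"dx":0,"dy":0,"dz":-0.3,"rx":0,"ry":0,"rz":0},
  {"dx":0,"dy":0,"dz":-0.2,"rx":0,"ry":0,"rz":0},
  {"dx":0,"dy":0,"dz":-0.15,"rx":0,"ry":0,"rz":0},
  {"dx":0,"dy":0,"dz":-0.1,"rx":0,"ry":0,"rz":0},
  {"dx":0,"dy":0,"dz":0,"rx":0,"ry":0,"rz":0},
  {"dx":0,"dy":0,"dz":0,"rx":0,"ry":0,"rz":0},
])

```text
t: 29.4
tcp_pos: [0.4309, 0.1812, 0.3103]
tool_rot: [0.998, 0.069, 0.0, -0.0]
force: [-0.1, -0.7, -4.2]
finger_gap: 0.071
gripper_force: 87.6
```

Run:
```python
from h import *
m=cams.camera_model('scene');S=sensors.sense();p=np.array(S['tcp_pos']);print(p,S['force'])
a=cams.snapshot('scene');a2=cams.snapshot('scene');cv2.imwrite('pics/f_f.png',a2[:,:,::-1])
d=cv2.absdiff(a,a2).max(2)>30;print('changed',d.sum(),np.argwhere(d).mean(0) if d.any() else '')
o=p+[.0277,.0039,.019];xh=np.array([-.99,-.138,0])
end=o-.028*xh;print('hook open end px',proj(m,end),'crown outer',proj(m,o+[0,0,.028]))
x,y=proj(m,end).astype(int);g=a2[:,:,0]
for r in range(y-30,y+24,3): print(r,' '.join('%3d'%v for v in g[r,x-12:x+34:2]))
print('x0',x-12)
```

```text
[0.43092972 0.18120452 0.31025663] [-0.08992429 -0.71888461 -4.19809901]
changed 0 
hook open end px [382.10434941 187.86276931] crown outer [394.08687504 168.97688467]
157 230 230 229 230 229 230 232 201  28   8  12  14  13  10  12  14  14  11  11  14  13  14  12
160 229 230 230 229 229 229 230 233 171  96  79  10  11  13  13  16  15  11  11  14  12  13   8
163 230 230 229 230 230 229 230 230 231 232 235 157   7  10  11  15  16  12  12  11  13  13  12
166 230 230 230 230 229 230 229 230 229 230 231 205 117  90  71  56  19  12  13  15  14  12  14
169 230 230 229 230 229 230 230 230 231 228 196 188 154 103  67  72  47  11  12  12  11  11  15
172 229 230 230 230 230 229 229 231 217 182 171 112  42  57  19  39  58  49  14  11   9  46  71
175 230 230 230 230 230 230 231 216 172 153 170 163  38  51  13  38  67  55  12  14  10 173 237
178 229 230 230 229 229 230 223 158 161 174 235 149  46  40  17  44  68  44  11  10  31 197 232
181 230 230 230 230 230 231 173 140 140 231 232 219  84  24  49  53  67  28  13   8  68 229 231
184 230 229 229 230 231 212 134 128 217 231 230 222 119  44  66  58  61  16  18 115 203 232 230
187 230 230 229 230 232 184  85 122 231 230 230 232 214  98  84  90  79 149 217 233 230 229 232
190 230 230 229 230 230 162  87 185 232 229 230 227 119  91 164 236 232 231 230 230 230 232 192
193 230 230 230 230 230 232 231 231 230 230 232 160  88 128 230 230 229 230 230 230 231 192 103
196 230 230 230 230 229 229 229 229 230 231 195 101 117 228 231 229 230 230 229 230 231 147  66
199 230 230 229 229 230 230 230 230 231 211 133 119 217 231 230 229 230 229 229 230 231 166  60
202 229 229 230 230 230 230 229 231 223 153 112 195 232 230 230 230 230 230 230 230 231 211 118
205 230 230 230 229 230 230 231 227 157 112 166 232 230 229 230 230 230 229 229 230 230 231 208
208 230 230 229 230 230 230 231 185 146 134 230 230 230 230 229 229 229 230 230 230 229 230 231
x0 370
```

move_arm([
  {"dx":0.1,"dy":0.014,"dz":0,"rx":0,"ry":0,"rz":0},
  {"dx":0.25,"dy":0.035,"dz":0,"rx":0,"ry":0,"rz":0},
  {"dx":0.4,"dy":0.056,"dz":0,"rx":0,"ry":0,"rz":0},
  {"dx":0.5,"dy":0.07,"dz":0,"rx":0,"ry":0,"rz":0},
  {"dx":0.52,"dy":0.073,"dz":0,"rx":0,"ry":0,"rz":0},
  {"dx":0.52,"dy":0.073,"dz":0,"rx":0,"ry":0,"rz":0},
  {"dx":0.5,"dy":0.07,"dz":0,"rx":0,"ry":0,"rz":0},
  {"dx":0.4,"dy":0.056,"dz":0,"rx":0,"ry":0,"rz":0},
  {"dx":0.25,"dy":0.035,"dz":0,"rx":0,"ry":0,"rz":0},
  {"dx":0.1,"dy":0.014,"dz":0,"rx":0,"ry":0,"rz":0},
])

```text
t: 30.75
tcp_pos: [0.5196, 0.1936, 0.31]
tool_rot: [0.998, 0.069, -0.0, 0.0]
force: [0.2, 0.2, -5.2]
finger_gap: 0.066
gripper_force: 87.7
```

move_arm([
  {"dx":0,"dy":0,"dz":-0.05,"rx":0,"ry":0,"rz":0},
  {"dx":0.02,"dy":0,"dz":-0.12,"rx":0,"ry":0,"rz":0},
  {"dx":0.05,"dy":0.01,"dz":-0.2,"rx":0,"ry":0,"rz":0},
  {"dx":0.06,"dy":0.01,"dz":-0.25,"rx":0,"ry":0,"rz":0},
  {"dx":0.06,"dy":0.01,"dz":-0.25,"rx":0,"ry":0,"rz":0},
  {"dx":0.06,"dy":0.01,"dz":-0.25,"rx":0,"ry":0,"rz":0},
  {"dx":0.06,"dy":0.01,"dz":-0.25,"rx":0,"ry":0,"rz":0},
  {"dx":0.05,"dy":0.01,"dz":-0.2,"rx":0,"ry":0,"rz":0},
  {"dx":0.03,"dy":0,"dz":-0.12,"rx":0,"ry":0,"rz":0},
  {"dx":0,"dy":0,"dz":-0.06,"rx":0,"ry":0,"rz":0},
])

```text
t: 32.0
tcp_pos: [0.5291, 0.1951, 0.2661]
tool_rot: [0.998, 0.069, 0.0, -0.0]
force: [-0.8, -0.1, -3.9]
finger_gap: 0.07
gripper_force: 87.7
```

```bash
python3 f.py 3
```

```text
32.15 F [ 0.11  0.26 -4.68] [0.19 0.43 0.31] tcp [0.529  0.1951 0.2663] tip [0.5369 0.1962 0.2083] tip-px [357.26605941 251.53852439] hole px [222.46079993 203.08031429]
```

move_arm([
  {"dx":0,"dy":0,"dz":-0.03,"rx":0,"ry":0,"rz":0},
  {"dx":0.01,"dy":0,"dz":-0.04,"rx":0,"ry":0,"rz":0},
  {"dx":0.01,"dy":0,"dz":-0.04,"rx":0,"ry":0,"rz":0},
  {"dx":0,"dy":0,"dz":-0.04,"rx":0,"ry":0,"rz":0},
  {"dx":0,"dy":0,"dz":-0.03,"rx":0,"ry":0,"rz":0},
  {"dx":0,"dy":0,"dz":-0.03,"rx":0,"ry":0,"rz":0},
  {"dx":0,"dy":0,"dz":-0.03,"rx":0,"ry":0,"rz":0},
  {"dx":0,"dy":0,"dz":-0.02,"rx":0,"ry":0,"rz":0},
  {"dx":0,"dy":0,"dz":0,"rx":0,"ry":0,"rz":0},
  {"dx":0,"dy":0,"dz":0,"rx":0,"ry":0,"rz":0},
])

```text
t: 33.4
tcp_pos: [0.5296, 0.1951, 0.26]
tool_rot: [0.998, 0.069, 0.0, -0.0]
force: [-0.0, -0.3, -3.4]
finger_gap: 0.069
gripper_force: 87.7
```

```bash
python3 f.py 4
python3 - <<'E'
from h import *
a=cams.snapshot('scene');cv2.imwrite('pics/f_g.png',a[:,:,::-1]);m=cams.camera_model('scene')
print(proj(m,[.558,.2,.307]),proj(m,[.558,.2,.179-.094]))
E
```

```text
33.6 F [-0.42  0.02 -2.6 ] [0.58 0.5  0.62] tcp [0.5296 0.1951 0.26  ] tip [0.5375 0.1962 0.202 ] tip-px [356.76257325 254.16481513] hole px [222.46079993 203.08031429]
[353.97204174 214.09342362] [345.41805275 302.54660325]
```

move_arm([
  {"dx":0,"dy":0,"dz":-0.01,"rx":0,"ry":0,"rz":0},
  {"dx":0,"dy":0,"dz":-0.01,"rx":0,"ry":0,"rz":0},
  {"dx":0,"dy":0,"dz":0,"rx":0,"ry":0,"rz":0},
  {"dx":0,"dy":0,"dz":0,"rx":0,"ry":0,"rz":0},
  {"dx":0,"dy":0,"dz":0,"rx":0,"ry":0,"rz":0},
  {"dx":0,"dy":0,"dz":0,"rx":0,"ry":0,"rz":0},
  {"dx":0,"dy":0,"dz":0,"rx":0,"ry":0,"rz":0},
  {"dx":0,"dy":0,"dz":0,"rx":0,"ry":0,"rz":0},
  {"dx":0,"dy":0,"dz":0,"rx":0,"ry":0,"rz":0},
  {"dx":0,"dy":0,"dz":0,"rx":0,"ry":0,"rz":0},
])

```text
t: 34.9
tcp_pos: [0.5298, 0.1951, 0.2595]
tool_rot: [0.998, 0.069, 0.0, -0.0]
force: [-1.2, 0.2, 3.3]
finger_gap: 0.071
gripper_force: 88.1
```

```bash
python3 f.py 4
```

```text
35.1 F [-1.4   0.04  3.96] [0.27 0.4  0.17] tcp [0.5297 0.1951 0.2595] tip [0.5376 0.1962 0.2015] tip-px [356.7000123  254.37459421] hole px [222.46079993 203.08031429]
```

move_arm([
  {"dx":0,"dy":0,"dz":0.01,"rx":0,"ry":0,"rz":0},
  {"dx":0,"dy":0,"dz":0,"rx":0,"ry":0,"rz":0},
  {"dx":0,"dy":0,"dz":0,"rx":0,"ry":0,"rz":0},
  {"dx":0,"dy":0,"dz":0,"rx":0,"ry":0,"rz":0},
  {"dx":0,"dy":0,"dz":0,"rx":0,"ry":0,"rz":0},
  {"dx":0,"dy":0,"dz":0,"rx":0,"ry":0,"rz":0},
  {"dx":0,"dy":0,"dz":0,"rx":0,"ry":0,"rz":0},
  {"dx":0,"dy":0,"dz":0,"rx":0,"ry":0,"rz":0},
  {"dx":0,"dy":0,"dz":0,"rx":0,"ry":0,"rz":0},
  {"dx":0,"dy":0,"dz":0,"rx":0,"ry":0,"rz":0},
], newtons=25)

```text
t: 36.35
tcp_pos: [0.5296, 0.1951, 0.2596]
tool_rot: [0.998, 0.069, 0.0, -0.0]
force: [-0.1, -0.0, 4.1]
finger_gap: 0.067
gripper_force: 88.3
```

move_arm([
  {"dx":0,"dy":0,"dz":0,"rx":0,"ry":0,"rz":0},
  {"dx":0,"dy":0,"dz":0,"rx":0,"ry":0,"rz":0},
  {"dx":0,"dy":0,"dz":0,"rx":0,"ry":0,"rz":0},
  {"dx":0,"dy":0,"dz":0,"rx":0,"ry":0,"rz":0},
  {"dx":0,"dy":0,"dz":0,"rx":0,"ry":0,"rz":0},
  {"dx":0,"dy":0,"dz":0,"rx":0,"ry":0,"rz":0},
  {"dx":0,"dy":0,"dz":0,"rx":0,"ry":0,"rz":0},
  {"dx":0,"dy":0,"dz":0,"rx":0,"ry":0,"rz":0},
  {"dx":0,"dy":0,"dz":0,"rx":0,"ry":0,"rz":0},
  {"dx":0,"dy":0,"dz":0,"rx":0,"ry":0,"rz":0},
], claw=60)

```text
t: 37.6
tcp_pos: [0.5295, 0.195, 0.2596]
tool_rot: [0.998, 0.069, -0.0, -0.0]
force: [-0.2, -0.5, 0.1]
finger_gap: 0.598
gripper_force: 0.0
```

```bash
python3 f.py 3; python3 diff.py f_g.png f_last.png
```

```text
37.75 F [-0.42 -0.28  0.35] [0.18 0.58 0.53] tcp [0.5295 0.1951 0.2596] tip [0.5374 0.1962 0.2016] tip-px [356.77903516 254.31158421] hole px [222.46079993 203.08031429]
[357 189  49  42 740] [380. 211.]
[336 163  20  51 337] [344. 187.]
[375 194  14  15 104] [382. 201.]
[357 332  12  10  32] [363. 336.]
[349 190   5   8  31] [351. 193.]
[358 215   5   4  15] [360. 217.]
```

move_arm([
  {"dx":0,"dy":0,"dz":0.2,"rx":0,"ry":0,"rz":0},
  {"dx":0,"dy":0,"dz":0.5,"rx":0,"ry":0,"rz":0},
  {"dx":0,"dy":0,"dz":0.7,"rx":0,"ry":0,"rz":0},
  {"dx":0,"dy":0,"dz":0.8,"rx":0,"ry":0,"rz":0},
  {"dx":0,"dy":0,"dz":0.9,"rx":0,"ry":0,"rz":0},
  {"dx":0,"dy":0,"dz":0.9,"rx":0,"ry":0,"rz":0},
  {"dx":0,"dy":0,"dz":0.9,"rx":0,"ry":0,"rz":0},
  {"dx":-0.5,"dy":-0.2,"dz":0.5,"rx":0,"ry":0,"rz":0},
  {"dx":-0.8,"dy":-0.4,"dz":0.2,"rx":0,"ry":0,"rz":0},
  {"dx":-0.5,"dy":-0.2,"dz":0,"rx":0,"ry":0,"rz":0},
])

```text
t: 39.0
tcp_pos: [0.483, 0.1746, 0.4002]
tool_rot: [0.998, 0.069, 0.0, -0.0]
force: [0.2, -0.1, -0.7]
finger_gap: 0.596
gripper_force: 0.0
```

move_arm([
  {"dx":0,"dy":0,"dz":0,"rx":0,"ry":0,"rz":0},
  {"dx":0,"dy":0,"dz":0,"rx":0,"ry":0,"rz":0},
  {"dx":0,"dy":0,"dz":0,"rx":0,"ry":0,"rz":0},
  {"dx":0,"dy":0,"dz":0,"rx":0,"ry":0,"rz":0},
  {"dx":0,"dy":0,"dz":0,"rx":0,"ry":0,"rz":0},
  {"dx":0,"dy":0,"dz":0,"rx":0,"ry":0,"rz":0},
  {"dx":0,"dy":0,"dz":0,"rx":0,"ry":0,"rz":0},
  {"dx":0,"dy":0,"dz":0,"rx":0,"ry":0,"rz":0},
  {"dx":0,"dy":0,"dz":0,"rx":0,"ry":0,"rz":0},
  {"dx":0,"dy":0,"dz":0,"rx":0,"ry":0,"rz":0},
])

```text
t: 40.25
tcp_pos: [0.4845, 0.1751, 0.3996]
tool_rot: [0.998, 0.069, 0.0, -0.0]
force: [0.0, 0.7, -0.2]
finger_gap: 0.599
gripper_force: 0.0
```

```bash
python3 - <<'E'
from h import *
A=[cams.snapshot('scene') for _ in range(6)];m=cams.camera_model('scene')
print(sensors.sense()['t'],[int((cv2.absdiff(A[0],x).max(2)>25).sum()) for x in A[1:]])
g=cv2.cvtColor(A[-1],cv2.COLOR_RGB2GRAY);cv2.imwrite('pics/end.png',A[-1][:,:,::-1])
for n,z in [('crown',.307),('seat',.179),('mid',.085),('bot',.027)]: print(n,proj(m,[.558,.2,z]).round())
for r in range(206,340,6): print(r,' '.join('%3d'%v for v in g[r,300:400:4]))
E
python3 diff.py f_g.png end.png;python3 diff.py s0.png end.png
```

```text
40.55 [1, 1, 2, 2, 2]
crown [354. 214.]
seat [349. 268.]
mid [345. 303.]
bot [344. 322.]
206 232 232 231 232 232 234 151 181 232 232 230 232 232 232 232 232 232 230 229 230 230 231 231 232 232
212 232 231 231 232 232 231 232 233 213 128 219 232 232 222 197 139 224 229 229 230 230 230 230 230 230
218 232 232 232 232 232 231 232 232 232 232 235 129 206 108 235 216  96 229 230 230 230 230 229 230 230
224 231 232 232 232 232 232 232 232 231 232 233 163 209 211 131 218 232 232 230 230 230 230 230 230 230
230 234 232 232 232 232 232 232 232 231 231 195 127 231 230 218 106  96 182 231 232 230 230 230 230 229
236  80 225 232 232 232 231 232 232 232 222 152 155 169 100 111  51 102 183 205 129 218 232 231 230 230
242 234 232 231 231 232 232 230 139 122 122 193 191 189  93 191 233 230 229 230 231 232 132 180 231 232
248 232 231 232 231 231  99 126 121 123 120  99  81 115 149 231 230 230 230 230 232 232 231 233 192 128
254 232 230 230 231 231 211  42  84  46 123 231 214 102 234 200 230 230 231 232 232 232 232 232 232 232
260 231 230 231 231 232 232 232 231 232 230 231 116 233 214 113 232 232 231
[... 1133 characters left out ...]
 30  37  49 234 232 231 232 231 231 232
332 231 231 232 231 231 232 231 230 229 230 229 231 156 170 179  43  39  59 233 232 231 231 231 231 231
338 232 231 232 232 232 232 232 232 231 228 230 230 231 231 191 178 210  54 167 166 233 231 231 232 231
[ 337   99   91  127 5420] [378. 161.]
[ 350    0  131   97 4975] [424.  44.]
[ 463  253   82   42 1550] [512. 274.]
[400 265  45  39 857] [422. 286.]
[371 304  42  41 838] [388. 328.]
[532   0  28 117 763] [544.  48.]
[ 434  191  126   90 5263] [501. 243.]
[ 284  132  170  116 4911] [377. 192.]
[ 489   38   71  138 4258] [537. 123.]
[ 324  264  123   77 4187] [374. 301.]
[ 354   80   89   92 2985] [397. 133.]
[ 271    0   31   77 1441] [288.  34.]
```

```bash
python3 -c "
from station import order
print(order.sign_off())"
```

```text
the job is handed in; nothing more can be done
None
```

The job is handed in at about 40.6 s of the 72 s allowed: the screen hangs on the S-hook from the drying rail, still in the last camera pictures, with the gripper open and clear; no verdict came back from the sign-off.

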